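# Pressurise the analyser's wash line with the hand pump

### The arm

A 7-joint arm with a two-finger parallel gripper is mounted at the origin on the work surface. World frame = base frame: x ahead of the robot, y to its left, z up, the work surface at z = 0. Lengths are in m, angles in rad, forces in N, time in s.
With the tool pointing down it reaches from about 0.425 to 0.925 m from the base axis. Payload 6.8 kg.
Tool frame: the origin (TCP) lies at the very end of the fingers, on their centre line; the grasp point (between the pads) lies 19 mm behind it (r.grip_point_offset is the distance from the TCP to the grasp point, in m); z points along the fingers, y is the line along which they close (so a half turn about z gives the same grasp; the last joint's range is limited). The gripper opens to 88 mm and grips with 3 to 60 N. Pads are 20 mm wide; open, the fingers measure 115 mm over their backs; the gripper's body (75 mm by 178 mm) begins 61 mm behind the grasp point.
Start: joints at [-1.374, 0.477, 0.022, 1.555, -0.011, 1.109, -0.083], TCP at [0.203, 0.644, 0.223] pointing down, gripper open.
Joint ranges: [-2.96, 2.96], [-0.34, 2.1], [-1.41, 1.46], [0.24, 2.44], [-1.37, 4.51], [0.17, 1.92], [-2.96, 2.96]. Speed limits (rad/s): [2.39, 2.39, 3.14, 3.14, 3.14, 3.14, 3.14].

### API

Orientations are given as a rotation vector (axis times angle).
In Python, from plant import r gives the robot as it stands. The module is installed in compiled form; this text tells all that it offers. Calls block until the motion is done:
- r.goto(position, orientation): joint-space move of the TCP to a pose.
- r.movel(position, attitude=None, rate=0.15, until_force=None): straight line of the TCP; attitude=None keeps the orientation; rate is the mean speed in m/s. With until_force (N) it stops when the force on the tool has changed by that much, and returns True; else False.
- r.set_joints(angles): joint-space move.
- r.move_gripper(opening): finger opening in m; the grip force is fixed at half the most; returns when the fingers have stopped.
- r.dwell(seconds).
- r.ik(position, orientation): joint angles nearest the present ones, or None.
- r.capture(name): name is "scene" or "top"; returns a dict with "image" (384x512x3 uint8, red, green, blue), "range_z" (384x512 float32, m along the optical axis (not along the pixel's ray), 0 where there is no reading), "K" (3x3 intrinsics, pixels), "D" ([k1, k2, p1, p2, k3] as OpenCV has them; the pictures are not rectified), "extrinsics" (4x4, takes a point from world to camera coordinates). Camera axes: x right, y up, looking along -z (the intrinsics and any distortion apply to the point x, -y, -z); pixel columns grow to the right and rows downward; lengths in m; the calibration is good to about 2 mm. A picture is of the moment at which its call begins.
A pose or a line that the arm cannot do raises r.IKError and nothing moves.
- r.hand_in(): hands the job in; it is judged then, once.
Readings, each from a call of its own:
- r.read_time_s(): time.
- r.read_qpos(): joint angles.
- r.read_qvel(): joint speeds.
- r.read_effort(): joint torques, N m.
- r.read_ee_pos(): TCP position.
- r.read_eef_rot(): TCP orientation.
- r.read_force(): force on the tool from outside, world axes, zero at the start.
- r.read_ft_torque(): the same for the moment, N m.
- r.read_opening(): finger opening in m.
- r.read_gripper_force(): force on a finger pad.
Only numpy, scipy, OpenCV 4.12 (cv2) and the standard library are available. Lean on these libraries where they do the work, as an engineer would, in place of code of your own. Each camera call takes 0.05 s, during which the arm holds its last target. There are 200 camera calls.

### The job

Bring the analyser's wash line up to pressure: first push the vent lever on the pump unit shut, all the way to its stop, and only then pump the plunger with full strokes, letting it rise each time, until the indicator pin stands fully out. Only push with the fingers; do not touch the pin itself, and leave the tube rack, bottle and marker where they are. Finish with the vent shut and the plunger back up, the arm clear of everything.

Things in the scene. Friction and masses are not known exactly. Their poses are not given: they have to be found in the camera images.
- pump: Hand pump unit fixed to the bench: grey box 150 (x) x 260 (y) x 110 mm high with a black foot; origin at the centre of its underside, x points to its back, y along its long side, z up. On its top, in this frame: plunger at (0, +10 mm), indicator pin at (0, +85 mm), vent lever's pivot at (-20, -85 mm). The unit may stand yawed up to 0.4 rad.
- plunger_top (a point): Centre of the upper face of the plunger's round black cap (diameter 48 mm, 14 mm thick, on a 16 mm steel rod). It is 168 mm above the bench when up and sinks as the plunger is pressed.
- plunger (a joint): How far the plunger is pressed down, m: 0 up, 0.030 at the bottom stop. A spring (4 N at the top, 10 N at the bottom, plus up to about 5 N while it is pumping) brings it back up by itself in about 0.3 s when let go. A full stroke goes down at least 27 mm and then comes back up to within 2 mm of the top; shorter ones raise the pin less or not at all.
- pin (a joint): How far the indicator pin has risen, m. Starts between 0.001 and 0.009. Each full stroke of the plunger raises it by 6 to 8 mm (the first one by 9 to 15 mm); it stays up (within 2 mm) while the plunger comes back, and after four or five full strokes it stands fully out, at 0.038 to 0.040, where further strokes do nothing.
- pin_head: The visible steel indicator pin, 16 mm in diameter, in a dark collar on the unit's top. Origin at the centre of its upper end, which stands 120 mm above the bench at joint value 0 and about 158 mm when fully out. Not to be touched.
- vent (a joint): Angle of the vent lever about its vertical pivot, rad: at 0 (open) it points to the unit's -x; it turns anticlockwise seen from above to its stop at 1.4 (shut), where it points nearly to the unit's -y. Starts between 0 and 0.25. Light friction (about 1.5 N at 45 mm from the pivot); it stays where it is left.
- vent_pivot (a point): On the pivot axis of the vent lever, at the level of the lever's upper face, 138 mm above the bench.
- vent_tip (a point): Free end of the vent lever, on its centre line at the level of its upper face (138 mm above the bench). The lever is a plain steel bar 65 mm long from the pivot, 12 mm wide and 16 mm high, its underside 12 mm above the unit's top.
- tube_rack: Bystander: loose orange rack, 150 (x) x 80 (y) mm, with capped sample tubes, 110 mm high; origin at the centre of its underside. Stands beside the unit's +y end.
- bottle: Bystander: loose white bottle, 64 mm diameter, 150 mm high; origin at the centre of its underside. Stands beyond the unit's -y end.
- marker: Bystander: loose marker pen lying on the bench in front of the unit, 130 mm long along its x, 16 mm thick; origin under its middle.

How it is judged:
On the way, in this order (a step that is already met when the one before it is completed fails the run):
1. the vent lever is pushed shut (value of joint vent above 1.25 rad), for 0.1 s.
2. the indicator pin stands fully out (value of joint pin above 0.035 m), for 0.2 s.
At the end, for the whole second after the job is handed in: The vent lever is within 0.15 rad of its shut stop, the indicator pin has risen more than 35 mm, and the plunger is back up to within 3 mm (value of joint vent above 1.25 rad and value of joint pin above 0.035 m and value of joint plunger below 0.003 m); the robot touches nothing.
It fails at once if the plunger is pressed more than 6 mm while the vent is not shut (value of joint vent below 1.2 rad and value of joint plunger above 0.006 m).
It fails at once if the robot touches the indicator pin (contact force between any of the fingers, the arm and pin_head above 0.5 N).
It fails at once if the tube rack, bottle or marker is moved more than 20 mm or lifted (distance of any of tube_rack, bottle, marker from where it was at the start of the episode above 0.02 m).
It also fails if it takes over 58 s, if anything falls off the work surface, if the arm or the gripper's body presses on something with over 40 N, if the wrist force passes 120 N, or if a joint passes its speed limit or range.

## Working session

There is one attempt and no reset: what is moved stays moved. The work goes in short steps, each a Python script; the robot and the scene stay as the last script left them, time stands still between calls to the robot, and variables do not carry over. Pictures are saved under pics/ and viewed, at most 10 in all, crops included, and the job is handed in when it is done.

```bash
mkdir -p pics
cat > h.py <<'E'
import numpy as np, cv2
from plant import r
def cap(n):
    c=r.capture(n); c['n']=n; return c
def world(c,uv=None):
    """world coords of all pixels (or those in uv) from depth"""
    h,w=c['range_z'].shape
    if uv is None:
        u,v=np.meshgrid(np.arange(w),np.arange(h)); uv=np.stack([u,v],-1).reshape(-1,2)
    uv=np.asarray(uv); z=c['range_z'][uv[:,1].astype(int),uv[:,0].astype(int)]
    n=cv2.undistortPoints(uv.astype(np.float64).reshape(-1,1,2),c['K'],np.array(c['D'],float)).reshape(-1,2)
    P=np.stack([n[:,0]*z,-n[:,1]*z,-z,np.ones_like(z)],1)
    W=(np.linalg.inv(c['extrinsics'])@P.T).T[:,:3]; W[z<=0]=np.nan
    return W
E
python3 - <<'E'
from h import *
for n in ("scene","top"):
    c=cap(n); cv2.imwrite(f"pics/{n}0.png",c['image'][...,::-1]); np.savez(f"{n}0.npz",**c)
    print(n,np.linalg.inv(c['extrinsics'])[:3,3].round(3),c['K'][0,0],c['D'],(c['range_z']==0).mean())
E
```

```text
scene [1.504 0.1   0.725] 391.51445839283843 [-0.11003227  0.          0.          0.          0.        ] 0.008112589518229166
top [0.459 0.026 0.955] 372.0575012353287 [-0.07191157  0.          0.          0.          0.        ] 0.003962198893229167
```

View pics/scene0.png

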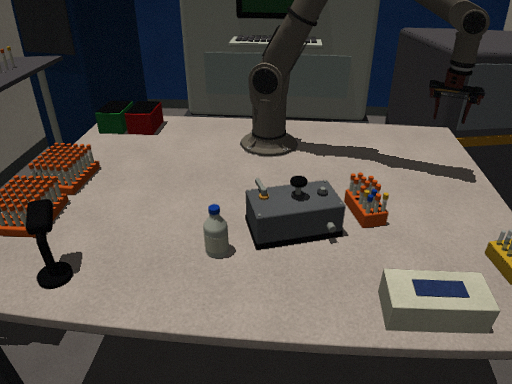

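View pics/top0.png

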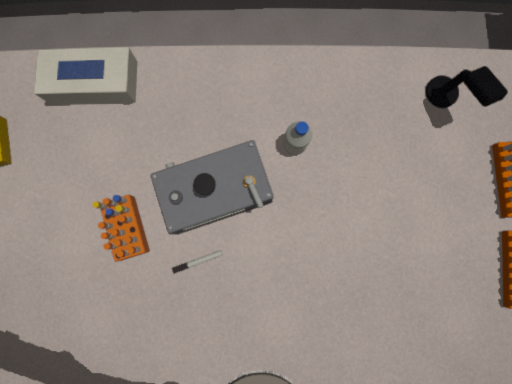

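In the top view (image up = +x, left = +y), the plunger cap is at about (204,185) and the pin at (175,197). The lever runs from its pivot at (250,182) to its tip at (260,207). The bottle is at (298,135), the rack at (122,228) and the marker at (197,262).

```bash
cat > m.py <<'E'
from h import *
def locate(c,sl=(slice(120,250),slice(140,290))):
    m=np.zeros(c['range_z'].shape,bool); m[sl]=1
    W=world(c).reshape(384,512,3); z=W[...,2]
    top=m&(abs(z-.110)<.006)
    rect=cv2.minAreaRect(W[top][:,:2].astype(np.float32)*1000)
    cap=W[m&(z>.157)]
    lev=W[m&(z>.127)&(z<.148)]
    return W,m,rect,cap,lev,top
if __name__=="__main__":
    c=dict(np.load("top0.npz")); W,m,rect,cap,lev,top=locate(c)
    print("rect",rect,"topz",np.median(W[top][:,2]))
    print("cap",cap.mean(0),len(cap),np.ptp(cap,0), "z",np.median(cap[:,2]))
    # pump frame from rect: long side = y
    b=cv2.boxPoints(rect)/1000
    e=[b[1]-b[0],b[2]-b[1]]; y=max(e,key=np.linalg.norm); y/=np.linalg.norm(y); y*=np.sign(y[1]); x=np.array([y[1],-y[0]])
    print("yaw",np.arctan2(x[1],x[0]), "x",x,"y",y)
    o=cap.mean(0)[:2]-.01*y; print("origin from cap",o,"rect centre",np.array(rect[0])/1000)
    piv=o-.02*x-.085*y; pin=o+.085*y
    print("pivot",piv,"pin",pin)
    n=(lev[:,:2]-o)@np.stack([x,y],1)
    k=(n[:,1]<-.05); L=lev[k]; n=n[k]
    print("lever n",len(L),"z",np.median(L[:,2]),"local min/max",n.min(0),n.max(0))
    t=n[np.argmin(n[:,0])]; q=n-[-.02,-.085]; far=q[np.linalg.norm(q,axis=1)>.02].mean(0)
    print("far len",np.linalg.norm(q,axis=1).max(),"vent angle",np.arctan2(far[1],far[0])+np.pi if far[1]<0 else np.arctan2(far[1],far[0])-np.pi)
    for nm,p in (("bottle",(298,135)),("rack",(122,228)),("mk",(185,266)),("mk2",(220,254)),("pin",(175,197)),("pivot",(250,182)),("tip",(259,205))):
        print(nm,world(c,[p])[0].round(3))
E
python3 m.py
```

```text
rect ((583.92236328125, 71.7568359375), (146.70388793945312, 343.50048828125), 18.283329010009766) topz 0.11036131039108427
cap [0.56673922 0.12126839 0.16802766] 385 [0.04599327 0.04546188 0.01426245] z 0.16825403267529404
yaw 0.31910428 x [0.9495168 0.3137162] y [-0.3137162  0.9495168]
origin from cap [0.56987638 0.11177322] rect centre [0.58392236 0.07175684]
pivot [0.57755193 0.02478997] pin [0.54321051 0.19248215]
lever n 193 z 0.13834354326294063 local min/max [-0.08358108 -0.09588294] [-0.01084917 -0.07631672]
far len 0.06380510330911879 vent angle 0.08014130750276216
bottle [ 0.684 -0.087  0.125]
rack [0.475 0.337 0.05 ]
mk [0.381 0.186 0.018]
mk2 [0.41  0.099 0.015]
pin [0.542 0.192 0.128]
pivot [0.574 0.024 0.141]
tip [0.523 0.004 0.139]
```

```bash
cat > g.py <<'E'
from h import *
from scipy.spatial.transform import Rotation as R
YAW=.325; X=np.array([np.cos(YAW),np.sin(YAW)]); Y=np.array([-X[1],X[0]])
CAP=np.array([.5667,.1213]); O=CAP-.01*Y; PIV=O-.02*X-.085*Y
def att(u):   # tool down, tool x along horizontal u
    x=np.array([*u,0]); z=np.array([0,0,-1.]); return R.from_matrix(np.stack([x,np.cross(z,x),z],1)).as_rotvec()
def lev(a,off,z,rad=.042,flip=1):
    u=-X*np.cos(a)-Y*np.sin(a); c=np.array([u[1],-u[0]])  # clockwise side
    return np.array([*(PIV+rad*u+off*c),z]), att(flip*u)
E
python3 - <<'E'
from g import *
print("t",r.read_time_s(),"rot",r.read_eef_rot(),"pivot",PIV)
for f in (1,-1):
    for a in (.08,.8,1.5):
        p,o=lev(a,.02,.12,flip=f); q=r.ik(p,o); print(f,a,p.round(3),None if q is None else np.round(q,2))
E
```

```text
t 0.1 rot [-4.76890652e-01 -3.10505194e+00  2.45850202e-03] pivot [0.57808132 0.02488701]
1 0.08 [0.532 0.027 0.12 ] [-0.43  0.38  0.33  2.01 -0.17  0.78  1.98]
1 0.8 [ 0.542 -0.004  0.12 ] [-0.25  0.39  0.18  1.98 -0.1   0.78  2.68]
1 1.5 [ 0.569 -0.021  0.12 ] [-0.9   0.84  1.27  1.95 -0.93  1.1  -2.11]
-1 0.08 [0.532 0.027 0.12 ] [-0.74  0.46  0.74  2.03 -0.43  0.81 -0.92]
-1 0.8 [ 0.542 -0.004  0.12 ] [-0.64  0.46  0.68  2.   -0.4   0.81 -0.17]
-1 1.5 [ 0.569 -0.021  0.12 ] [-0.53  0.48  0.6   1.94 -0.36  0.83  0.52]
```

Run:
```python
from g import *
r.move_gripper(0.0)
p=r.read_ee_pos(); r.movel([p[0],p[1],.30])
s,o=lev(.08,.032,.25,flip=-1); r.goto(s,o)
s[2]=.121; hit=r.movel(s,rate=.12,until_force=8)
print("down hit",hit,r.read_ee_pos(),r.read_force(),r.read_opening(),r.read_time_s())
if not hit:
    for a in np.arange(.08,1.65,.12):
        h=r.movel(*lev(a,.0195,.121,flip=-1),rate=.05,until_force=10)
        print(round(a,2),h,np.round(r.read_force(),1))
        if h: break
    print(r.read_ee_pos(),lev(a,.0195,.121)[0])
    # back off along clockwise side and lift
    b,o=lev(a,.045,.121,flip=-1); r.movel(b); b[2]=.24; r.movel(b)
    # move aside over the plunger's side is not needed; look
    c=cap("top"); cv2.imwrite("pics/top1.png",cv2.resize(c['image'][110:260,130:330,::-1],None,fx=3,fy=3)); np.savez("top1.npz",**c)
    c=cap("scene"); cv2.imwrite("pics/scene1.png",cv2.resize(c['image'][160:270,180:400,::-1],None,fx=3,fy=3)); np.savez("scene1.npz",**c)
print(r.read_time_s())
```

```text
down hit False [0.52742952 0.03773013 0.1216231 ] [-0.80404969  0.05198589 -0.18380413] 0.000500662573284899 5.7833
0.08 False [ 0.7  0.2 -0.2]
0.2 False [ 0.6 -0.  -0.2]
0.32 False [ 0.2 -0.3 -0.4]
0.44 False [ 0.1 -1.1  0.7]
0.56 False [0.3 0.3 0.8]
0.68 False [ 0.1 -0.5  0.1]
0.8 False [-0.3  0.8 -0.2]
0.92 False [ 1.1 -0.3  0.3]
1.04 False [-0.2 -0.4 -0.8]
1.16 False [0.2 0.  0.6]
1.28 False [ 0.  -0.2 -0.5]
1.4 False [-0.8 -0.5 -0.2]
1.52 False [-5.1  1.1  2.3]
1.64 True [-3.1  0.2  2. ]
[ 0.56792129 -0.02252775  0.11895601] [ 0.57620799 -0.02138113  0.121     ]
10.9
```

View pics/scene1.png

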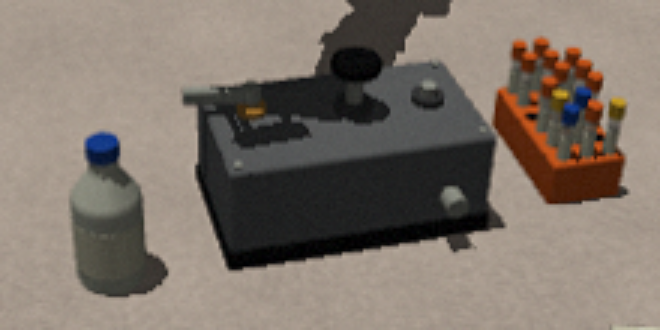

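The crop shows the lever swung round to point along the unit's -y end, tip at about (190,95). The plunger is up, and the bottle and rack haven't moved. I'll check the angle from the depth data.

Run:
```python
from g import *
c=dict(np.load("scene1.npz")); W=world(c)
q=np.stack([(W[:,:2]-PIV)@X,(W[:,:2]-PIV)@Y],1); d=np.linalg.norm(q,axis=1)
k=(abs(W[:,2]-.137)<.006)&(d<.075)&(d>.02)
print(k.sum(),q[k].min(0),q[k].max(0)); f=q[k].mean(0)
print("vent angle",np.arctan2(f[1],f[0])%(2*np.pi)-np.pi)
for n in("scene0.npz","scene1.npz"):
    W=world(dict(np.load(n))); l=np.linalg.norm(W[:,:2]-CAP,axis=1)<.03; print(n,"cap",W[l&(W[:,2]>.16)].mean(0), l.sum())
```

```text
55 [-0.01424813 -0.06098111] [ 0.00487556 -0.02147256]
vent angle 1.4840238775470578
scene0.npz cap [0.57306207 0.12283439 0.16608551] 528
scene1.npz cap [0.57300201 0.12299744 0.16581402] 530
```

The lever is on its stop: the push force rose there, and the measured angle is about 1.4–1.48. Next is the first stroke.

```bash
cat > p.py <<'E'
from g import *
A=att(np.array([1,0.])) ; C=np.array([.568,.1215])
def pin_z(tag):
    out=[]
    P=O+.085*Y
    for n in("scene","top"):
        c=cap(n); W=world(c); k=(np.linalg.norm(W[:,:2]-P,axis=1)<.016)&(W[:,2]>.115)&(W[:,2]<.175)
        out.append((n,k.sum(),np.round(np.percentile(W[k,2],[50,90]),4) if k.any() else None))
    print(tag,out)
def stroke():
    h=r.movel([*C,.132],rate=.06,until_force=28); z=r.read_ee_pos()[2]; f=r.read_force()
    r.dwell(.1); z2=r.read_ee_pos()[2]
    r.movel([*C,.178],rate=.12); r.dwell(.3)
    print("hit",h,"bottom z",round(z,4),round(z2,4),"F",np.round(f,1),"t",r.read_time_s())
E
python3 - <<'E'
from p import *
o=att(-(-X*np.cos(1.4)-Y*np.sin(1.4))); p=r.read_ee_pos()
print(np.round(r.ik([*C,.178],o),2))
r.movel([*C,.24],rate=.15); r.movel([*C,.178]); pin_z("before"); stroke(); pin_z("after 1")
E
```

```text
[-0.55  0.38  0.3   1.85 -0.13  0.94 -0.04]
before [('scene', np.int64(51), array([0.1195, 0.1275])), ('top', np.int64(0), None)]
hit True bottom z 0.1386 0.1386 F [-2.6 -0.6 10.4] t 14.2917
after 1 [('scene', np.int64(74), array([0.1242, 0.1383])), ('top', np.int64(0), None)]
```

The first stroke bottomed out 29.4 mm down and the pin rose about 11 mm.

Run:
```python
from p import *
for i in range(2,7):
    stroke(); pin_z(f"after {i}")
p=r.read_ee_pos(); r.movel([*C,.30])
r.goto([.45,.25,.36],r.read_eef_rot()); r.goto([.30,.52,.36],r.read_eef_rot())
pin_z("clear")
W=world(cap("top")); l=np.linalg.norm(W[:,:2]-CAP,axis=1)<.035; k=l&(W[:,2]>.15); print("cap",W[k].mean(0),np.median(W[k,2]))
c=cap("top"); np.savez("top2.npz",**c); cv2.imwrite("pics/top2.png",c['image'][...,::-1]); print(r.read_time_s())
```

```text
hit True bottom z 0.1385 0.1385 F [-3.8 -1.2 10. ] t 15.9417
after 2 [('scene', np.int64(93), array([0.1297, 0.1502])), ('top', np.int64(0), None)]
hit True bottom z 0.1385 0.1385 F [-3.6 -0.5 10.6] t 17.5917
after 3 [('scene', np.int64(105), array([0.1331, 0.157 ])), ('top', np.int64(0), None)]
hit True bottom z 0.1385 0.1384 F [-4.5 -0.   9.8] t 19.2417
after 4 [('scene', np.int64(105), array([0.1335, 0.157 ])), ('top', np.int64(0), None)]
hit True bottom z 0.1385 0.1384 F [-3.2 -1.6  9.3] t 20.8917
after 5 [('scene', np.int64(104), array([0.1326, 0.1567])), ('top', np.int64(0), None)]
hit True bottom z 0.1385 0.1384 F [-2.9 -0.5 10.4] t 22.5417
after 6 [('scene', np.int64(102), array([0.1339, 0.1564])), ('top', np.int64(0), None)]
clear [('scene', np.int64(106), array([0.1338, 0.1564])), ('top', np.int64(157), array([0.1203, 0.1593]))]
cap [0.56673301 0.12128354 0.16798853] 0.16815824608131574
25.7583
```

View pics/top2.png

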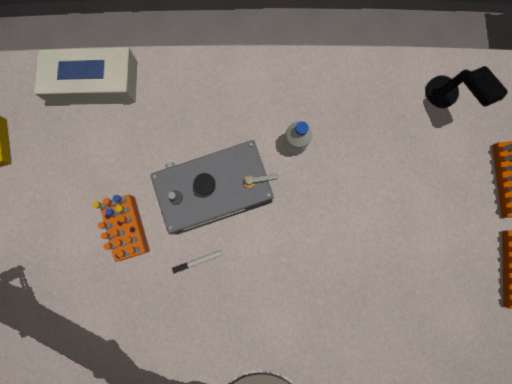

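The top view shows the lever shut, pointing from (248,182) to (277,177). The pin is out, its top at about 0.158 m and no longer rising, and the cap is back at 0.168 m. The rack, bottle and marker are at the same pixels as before.

Run:
```python
from g import *
W=world(dict(np.load("top2.npz"))); q=np.stack([(W[:,:2]-PIV)@X,(W[:,:2]-PIV)@Y],1); d=np.linalg.norm(q,axis=1)
k=(abs(W[:,2]-.138)<.005)&(d<.075)&(d>.02); f=q[k].mean(0); a=np.arctan2(f[1],f[0])%(2*np.pi)-np.pi
print("vent",a,k.sum())
if a>1.33: print(r.hand_in())
```

```text
vent 1.3974102705343219 110
the job is handed in; nothing more can be done
None
```

The job is handed in, with no verdict returned: vent shut at about 1.40 rad, pin fully out (top at about 0.158 m) after six full strokes, plunger back up, arm clear, and rack, bottle and marker not visibly moved.

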